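Fetch the slab roller from a short-opening drawer and hold it ready over the guide sticks

ROBOT

A 6-joint arm with a two-finger parallel gripper is mounted at the origin on the work surface; the furniture and walls round the work are solid. World frame = base frame: x ahead of the robot, y to its left, z up, the work surface at z = 0. Lengths are in mm, angles in rad, forces in N, time in s.
With the tool pointing down it reaches from about 350 to 875 mm from the base axis. Payload 4.2 kg.
Tool frame: the origin (TCP) lies between the finger pads; the fingertips stand 14 mm ahead of it and the grasp point (between the pads) lies 5 mm behind it; z points along the fingers, y is the line along which they close (so a half turn about z gives the same grasp; the last joint's range is limited). The gripper opens to 85 mm and grips with 20 to 120 N. Pads are 22 mm wide; open, the fingers measure 114 mm over their backs; the gripper's body (76 mm by 85 mm) begins 54 mm behind the grasp point. The pads swing forward as they close: fully open they stand 13 mm farther back than shut.
Start: joints at [-1.037, 0.385, 0.008, 0, -1.194, -0.259], TCP at [169.613, -601.524, 245.312] pointing down, gripper open.
Joint ranges: [-3.14, 3.14], [-1.21, 2.06], [-1.07, 1.41], [-3.16, 2.05], [-2.99, -0.16], [-3.1, 3.1]. Speed limits (rad/s): [2.79, 2.79, 3.14, 3.14, 3.14, 3.14].

INTERFACE

Orientations are given as a unit quaternion [x, y, z, w].
In Python, from bench import * gives the robot as it stands.
- The arm moves only by the tool carry_out, never from a script. Its argument "motion" is a list of rows, each a list of 7 numbers: the turn, a rotation vector about the tool's x, y, z in rad, then the shift along the tool's x, y, z in mm, then the opening, from -1 (shut) to 1 (fully open), so that 0 is half open. A call has 1 to 5 rows; each row is the pose to reach, as a shift and turn from the pose commanded when the call began, along the tool's axes at that moment; what a row does not reach only later rows make up. A row lasts 1/8 s, in which the tool goes at most 62.5 mm and 10.7 degrees, less where a joint would pass 70% of its speed; a pose out of reach is approached as far as the arm can. A call with a gripper value outside its range is refused whole. The fingers move at their own pace and stop on an object; the grip force is fixed at half the most. Time passes only in rows, so rows that repeat a pose let the fingers close. It gives the time, the measured TCP pose, the force, the opening and the grip force at its end, in the units of the state.
- read_state(): the state, without advancing time (a new reading comes with each control period).
- get_image(name): name is "side" or "top"; returns a dict with "color" (480x640x3 uint8, blue, green, red), "mtx" (3x3 intrinsics, pixels), "position" and "orientation" of the camera in the world. Camera axes: x right, y down, z forward; pixel columns grow to the right and rows downward; lengths in mm; the calibration is good to about 2 mm. A picture is of the moment at which its call begins. There is no depth.
- job_done(): hands the job in; it is judged then, once.
The state is a dict: "clock": time; "joints": joint angles; "joint_vel": joint speeds; "joint_efforts": joint torques, N m; "position": TCP position; "ee_rot": TCP orientation; "contact_force": force on the tool from outside, world axes, zero at the start; "wrist_torque": the same for the moment, N m; "gripper_width": finger opening in mm; "grasp_force": force on a finger pad.
Only numpy, scipy, OpenCV 4.12 (cv2) and the standard library are available. Lean on these libraries where they do the work, as an engineer would, in place of code of your own. Each camera call takes 0.05 s, during which the arm holds its last target. There are 200 camera calls.

TASK

Pull the tool chest's drawer open to its stop and take out the wooden roller: the drawer opens less than the roller is long, so tip its near end up and draw it out slantwise, without forcing it against the chest or drawer. Finish while still holding the roller, level and crosswise over the middle of the two guide sticks on the slab board, about 5 cm clear above them, so that I can slide the clay in under it. Leave the sticks and everything else standing about as they are.

Things in the scene. Friction and masses are not known exactly. Their poses are not given: they have to be found in the camera images.
- tool_chest: Fixed wooden one-drawer tool chest, 266 deep (x) x 196 wide (y) x 94 high. Origin: centre of its underside, on the table. -x points out of its front, the way the drawer opens (to the robot). Front face of the case at x = -133. The top board is 10 thick, underside 84 above the table, and hides the part of the drawer still inside the case (all x > -133). A flat tile lies on top.
- tool_drawer (a joint): Travel of the chest's drawer, m: 0 shut, 0.15 fully out at its stop (it cannot come off). Starts shut or nearly so; slides with about 1.5 N of friction and stays where it is left. Inside 252 long, 150 wide, floor 18 above the table; side and back walls reach 62 above the table, the 15 thick front panel 74.
- drawer_handle (a point): Centre of the drawer's steel bow handle, 62 above the table: a level bar about 10 thick and 80 long, parallel to the drawer front, its axis 40 in front of the front panel. Moves with the drawer; axes as the chest's.
- drawer_lip (a point): Middle of the top inner edge of the drawer's front panel, 74 above the table. Moves with the drawer. With the drawer fully out, the opening between this edge and the case is 150 long. Two strips 8 high, 10 wide and 26 long on the drawer floor run front to back, 39 apart, either side of the far part of the barrel (152 to 178 behind the front panel), and stop the roller from rolling sideways.
- roller: Loose wooden slab roller, 0.13 kg (varies), 228 long along its y axis: a barrel 38 in diameter and 120 long in the middle, and at each end a grip 18 in diameter and 50 long. Origin on the underside of the barrel at mid-length as it lies at first, 19 below the roller's axis. It starts in the drawer, lying front to back, its near end 4 to 20 behind the front panel.
- roller_mid (a point): Middle of the roller, on its axis; axes as the roller's (y along the roller; at first +y points into the chest, the tip of the near end is at y = -114, of the far end at y = +114).
- slab_board: Fixed plywood board, 320 along x, 170 along y, 12 thick. Origin: centre of its underside, on the table. The guide sticks lie along its x axis; a roller held crosswise lies along its y axis.
- board_mid (a point): Centre of the slab board's top face, midway between the sticks and midway along them; axes as the board's.
- guide_stick_0: Loose wooden guide stick, 22 wide, 300 long (its y axis), 10 high, on the board 45 to one side (+y) of its centre line. Origin: centre of its underside.
- guide_stick_1: The other guide stick, the same, 45 to the other side (-y).
- water_bowl: Blue-grey bowl, 112 diameter, 50 high; bystander. Origin: centre of its underside.
- round_mug: Pale round mug with a handle, 81 diameter, 92 high; bystander. Origin: underside.
- side_pot: Small pale pot, 76 diameter, 70 high; bystander. Origin: centre of its underside.
- test_tile: Blue-green star-shaped tile, 63 x 63 x 9, on the chest's top; bystander. Origin: centre of its underside.

How it is judged (in metres and radians):
On the way, in this order (a step that is already met when the one before it is completed fails the run):
1. the drawer is pulled open to its stop (at least 140 mm) (value of joint tool_drawer above 0.14 m), for 0.1 s.
2. the roller is out of the drawer in the fingers: its middle is more than 80 mm above the table and it touches neither chest nor drawer (height (world z) of roller_mid above 0.08 m and contact force between the fingers and roller above 1 N and contact force between roller and tool_chest below 0.1 N), for 0.1 s.
At the end, for the whole second after the job is handed in: The fingers still hold the roller at rest, touching nothing else: its middle within 45 mm (from above) of the board's middle, its axis within 0.2 rad of the board's crosswise axis (so level too), the barrel's underside 20 to 90 mm above the tops of the guide sticks (contact force between the fingers and roller above 1 N and horizontal distance between roller_mid and board_mid below 0.045 m and angle between the y axis of roller and the y axis of slab_board, either way round below 0.2 rad and z of roller_mid in the frame of board_mid between 0.049 and 0.119 m and contact force between roller and slab_board below 0.1 N and contact force between roller and guide_stick_0 below 0.1 N and contact force between roller and guide_stick_1 below 0.1 N and linear speed of roller below 0.02 m/s); the arm keeps its last pose, push and grip.
It fails at once if the roller is forced against the chest or its drawer (over 40 N) (contact force between roller and tool_chest above 40 N).
It fails at once if a guide stick or a bystander is moved more than 25 mm (distance of any of water_bowl, round_mug, side_pot, test_tile, guide_stick_0, guide_stick_1 from where it was at the start of the episode above 0.025 m).
It also fails if it takes over 48 s, if anything falls off the work surface, if the arm or the gripper's body presses on something with over 40 N, if the wrist force passes 120 N, or if a joint passes its speed limit or range.

## Working session

There is one attempt and no reset: what is moved stays moved. The work goes in short steps, Python scripts to look and compute and a tool call to move; the robot and the scene stay as the last step left them, time stands still between calls to the robot, and variables do not carry over. Pictures are saved under pics/ and viewed, at most 10 in all, crops included, and the job is handed in when it is done.

Besides the shell and the picture viewer there is one more tool, called after "Request:" in YAML: its name, and indented under it one key for each argument. carry_out: Moves the arm, as the interface text tells. Its arguments: {"type":"object","properties":{"motion":{"type":"array"}},"required":["motion"]}

```bash
mkdir -p pics; ls; python3 - <<'E'
from bench import *
import cv2
s=read_state(); print({k:s[k] for k in('clock','position','ee_rot','gripper_width','contact_force')})
for n in('top','side'):
    im=get_image(n); cv2.imwrite(f'pics/{n}0.png',im['color']); print(n,im['mtx'],im['position'],im['orientation'])
E
```

```text
pics
{'clock': 0.0, 'position': array([ 169.44849023, -601.01020148,  244.21183292]), 'ee_rot': array([-1.36861047e-01,  9.90589651e-01,  1.07872526e-03, -1.84758533e-04]), 'gripper_width': 85.43118832346981, 'contact_force': array([-0.62933799, -0.74794359, -0.36192123])}
top [[551.18166173   0.         314.99906863]
 [  0.         551.18166173 229.46968619]
 [  0.           0.           1.        ]] [ 469.31539739  137.69624016 1304.74237025] [-0.69620898  0.71381718 -0.0549757   0.05230451]
side [[555.69154454   0.         315.45518853]
 [  0.         555.69154454 224.34184991]
 [  0.           0.           1.        ]] [ 293.47293668 1205.72802718  972.14908503] [-0.13533993  0.88838046 -0.43444977  0.06096435]
```

View pics/top0.png

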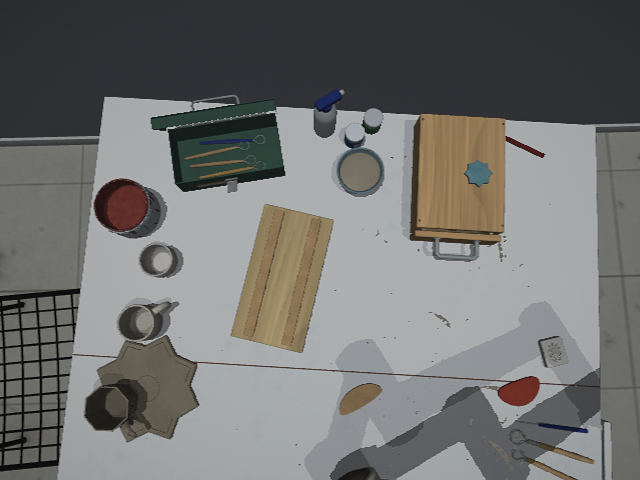

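View pics/side0.png

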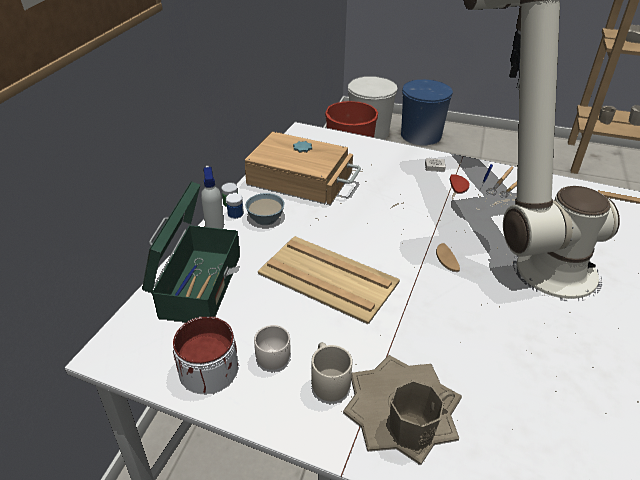

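The top view shows the chest with its top at about (420,113)–(504,118), its front near row 235 and its handle at (434–478, 258). The board's corners are (265,204), (333,218), (301,352) and (232,336).

```bash
cat > h.py <<'E'
from bench import *
import cv2, numpy as np
from scipy.spatial.transform import Rotation as R
def ray(im,uv,z):
    d=R.from_quat(im['orientation']).apply(np.linalg.inv(im['mtx'])@[uv[0],uv[1],1.])
    p=np.array(im['position']); return p+d*(z-p[2])/d[2]
def proj(im,P):
    c=R.from_quat(im['orientation']).inv().apply(np.atleast_2d(P)-im['position'])@im['mtx'].T
    return c[:,:2]/c[:,2:]
def crop(im,name,u0,v0,u1,v1,f):
    cv2.imwrite('pics/'+name,cv2.resize(im['color'][v0:v1,u0:u1],None,fx=f,fy=f,interpolation=cv2.INTER_CUBIC))
E
python3 - <<'E'
from h import *
im=get_image('top')
crop(im,'chest1.png',400,105,520,265,3.7)
for n,uv,z in[('c',(420,113),94),('c',(505,118),94),('c',(503,235),94),('c',(411,233),94),('b',(265,204),12),('b',(333,218),12),('b',(301,352),12),('b',(232,336),12),('h',(434,258),62),('h',(478,258),62),('tile',(479,173),103)]:
    print(n,uv,ray(im,uv,z).round(1))
E
```

```text
c (420, 113) [ 919.2 -117.2   94. ]
c (505, 118) [ 902.4 -311.6   94. ]
c (503, 235) [ 631.8 -286.2   94. ]
c (411, 233) [641.3 -82.2  94. ]
b (265, 204) [731.6 248.2  12. ]
b (333, 218) [693.6  86.8  12. ]
b (301, 352) [383.5 169.6  12. ]
b (232, 336) [423.6 327.7  12. ]
h (434, 258) [ 587.4 -137.1   62. ]
h (478, 258) [ 584.9 -236.7   62. ]
tile (479, 173) [ 772.1 -240.   103. ]
```

View pics/chest1.png

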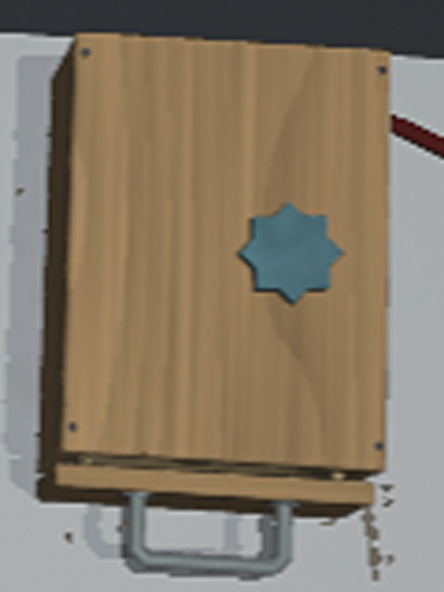

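The crop shows the top's corners at (77,35), (390,50), (384,470) and (62,458). The handle bar runs from (132,556) to (287,566), and the drawer is a little open.

```bash
python3 - <<'E'
from h import *
im=get_image('top')
from scipy.optimize import least_squares
def fit(P,Q,x0):
    f=lambda x:(R.from_euler('z',x[2]).as_matrix()[:2,:2]@Q.T).T+x[:2]*1
    r=least_squares(lambda x:(f(x)-P).ravel(),x0); return r.x,r.fun.reshape(-1,2)
px=lambda a:np.array(a)/3.7+[400,105]
P=np.array([ray(im,px(q),94)[:2] for q in[(77,35),(390,50),(384,470),(62,458)]])
Q=np.array([(133,98),(133,-98),(-133,-98),(-133,98)])
print('chest',*fit(P,Q,[770,-200,0]))
P=np.array([ray(im,q,12)[:2] for q in[(265,204),(333,218),(301,352),(232,336)]])
Q=np.array([(160,85),(160,-85),(-160,-85),(-160,85)])
print('board',*fit(P,Q,[550,200,0]))
for q in[(132,556),(287,566),(208,561)]: print(ray(im,px(q),66))
s=read_state(); print(s['position'],R.from_quat(s['ee_rot']).as_matrix().round(3), s['joints'])
E
```

```text
chest [ 7.76401053e+02 -2.03799611e+02 -8.21765882e-02] [[ 1.3884096   1.80628788]
 [-0.24912176  0.05332507]
 [-2.57031891 -2.09732865]
 [ 1.43103107  0.23771573]]
board [ 5.58095063e+02  2.08049659e+02 -2.53092051e-01] [[ 2.6914313   2.10216671]
 [-1.91707782 -1.0752759 ]
 [-1.63659131 -3.73340206]
 [ 0.86223784  2.70651125]]
[ 593.12780083 -140.35959211   66.        ]
[ 584.65075673 -234.56302672   66.        ]
[ 588.91082394 -186.56004783   66.        ]
[ 169.52241054 -601.21051579  244.62388159] [[-0.962 -0.271 -0.   ]
 [-0.271  0.962  0.001]
 [ 0.     0.001 -1.   ]] [-1.03738573e+00  3.85251741e-01  7.09871861e-03 -2.75319669e-04
 -1.19398729e+00 -2.58571538e-01]
```

```bash
cat >> h.py <<'E'
C=np.array([776.4,-203.8]); CY=-0.082
def chest(x,y=0):  # chest xy -> world
    return C+R.from_euler('z',CY).as_matrix()[:2,:2]@[x,y]
def tool(yawx,tilt=0):
    "tool down with x axis at world yaw; tilt: extra turn about tool y"
    return R.from_euler('z',yawx)*R.from_euler('x',np.pi)*R.from_euler('y',tilt)
def row(p,Rt):
    s=read_state(); R0=R.from_quat(s['ee_rot']); 
    t=(R0.inv()*Rt).as_rotvec(); d=R0.inv().apply(np.array(p)-s['position'])
    print('turn',t.round(3),'shift',d.round(1),'n>=',max(np.linalg.norm(d)/62.5,np.degrees(np.linalg.norm(t))/10.7).round(1))
    return R0
E
python3 - <<'E'
from h import *
h=[588.8,-187.5]
row([*h,150],tool(-1.653)); row([*h,57],tool(-1.653))
E
```

```text
turn [ 1.000e-03  1.000e-03 -1.214e+00] shift [-515.8  284.3   95. ] n>= 9.5
turn [ 1.000e-03  1.000e-03 -1.214e+00] shift [-515.8  284.2  188. ] n>= 9.9
```

Request:
carry_out:
  motion:
    - [0, 0, -0.13, -52, 28, 5, 0.5]
    - [0, 0, -0.26, -104, 57, 10, 0.2]
    - [0, 0, -0.39, -156, 86, 20, 0]
    - [0, 0, -0.52, -208, 115, 30, -0.2]
    - [0, 0, -0.65, -260, 143, 40, -0.3]

```text
clock: 0.82
position: [382.1, -391.8, 205.1]
ee_rot: [-0.448, 0.894, -0.0, 0.0]
contact_force: [1.0, -0.5, 0.6]
gripper_width: 30.2
grasp_force: 0.0
```

```bash
python3 - <<'E'
from h import *
h=[588.8,-187.5]
row([*h,130],tool(-1.653)); print(read_state()['clock'],read_state()['gripper_width'])
E
```

```text
turn [-0.    -0.    -0.559] shift [-287.3  -43.3   75.1] n>= 4.8
0.825 30.21094314049945
```

Request:
carry_out:
  motion:
    - [0, 0, -0.11, -57, -9, 15, -0.3]
    - [0, 0, -0.22, -114, -17, 30, -0.3]
    - [0, 0, -0.34, -172, -26, 45, -0.3]
    - [0, 0, -0.45, -230, -35, 60, -0.3]
    - [0, 0, -0.56, -287, -43, 75, -0.3]

```text
clock: 1.45
position: [589.4, -188.5, 129.8]
ee_rot: [-0.677, 0.736, -0.0, -0.0]
contact_force: [0.7, -0.2, 0.7]
gripper_width: 29.9
grasp_force: 0.0
```

```bash
python3 - <<'E'
from h import *
h=[588.8,-187.5]
row([*h,58],tool(-1.653)); im=get_image('side'); crop(im,'s2.png',220,100,400,220,4)
E
```

```text
turn [-0. -0.  0.] shift [-1.   0.7 71.8] n>= 1.1
```

View pics/s2.png

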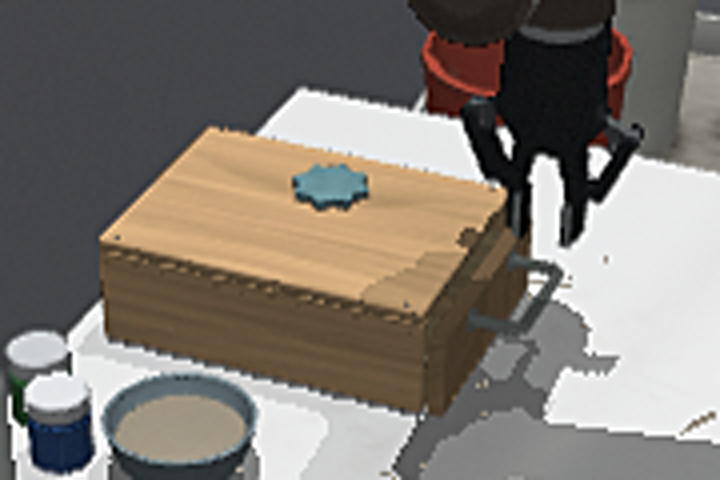

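The fingers hang above and astride the handle bar, with their tips near (518,235) and (568,245).

Request:
carry_out:
  motion:
    - [0, 0, 0, -1, 0, 35, -0.3]
    - [0, 0, 0, -1, 0, 72, -0.3]
    - [0, 0, 0, -1, 0, 72, -1]
    - [0, 0, 0, -1, 0, 72, -1]
    - [0, 0, 0, -1, 0, 72, -1]

```text
clock: 2.12
position: [586.5, -188.9, 56.6]
ee_rot: [-0.675, 0.737, 0.002, -0.001]
contact_force: [0.9, -0.2, -19.2]
gripper_width: 7.9
grasp_force: 58.0
```

```bash
python3 - <<'E'
from h import *
p=read_state()['position']; o=R.from_euler('z',CY).apply([-1,0,0])
print(o); row(p+o*150,tool(-1.653))
E
```

```text
[-0.99663988  0.08190814  0.        ]
turn [ 0.004  0.001 -0.005] shift [  0.8 150.    0.6] n>= 2.4
```

Request:
carry_out:
  motion:
    - [0, 0, 0, 0, 25, 0, -1]
    - [0, 0, 0, 0, 60, 0, -1]
    - [0, 0, 0, 0, 100, 0, -1]
    - [0, 0, 0, 0, 130, 0, -1]
    - [0, 0, 0, 0, 146, 0, -1]

```text
clock: 2.75
position: [442.5, -176.3, 56.9]
ee_rot: [-0.675, 0.737, -0.001, 0.002]
contact_force: [24.1, -8.1, -58.9]
gripper_width: 7.9
grasp_force: 57.6
```

Request:
carry_out:
  motion:
    - [0, 0, 0, 0, 3, 0, -1]
    - [0, 0, 0, 0, 3, 0, -1]

```text
clock: 3.0
position: [442.6, -176.3, 56.7]
ee_rot: [-0.676, 0.737, -0.002, 0.003]
contact_force: [11.2, -4.7, -39.9]
gripper_width: 8.0
grasp_force: 59.5
```

Request:
carry_out:
  motion:
    - [0, 0, 0, 0, 0, 0, -0.3]
    - [0, 0, 0, 0, 0, 0, -0.3]
    - [0, 0, 0, 0, 0, -45, -0.3]
    - [0, 0, 0, -10, 20, -100, 0.5]
    - [0, 0, 0, -20, 40, -140, 0.5]

```text
clock: 3.62
position: [402.3, -153.0, 202.7]
ee_rot: [-0.676, 0.737, -0.003, 0.002]
contact_force: [0.1, 0.0, 0.1]
gripper_width: 63.7
grasp_force: 0.0
```

```bash
python3 - <<'E'
from h import *
im=get_image('top'); crop(im,'d3.png',400,200,520,320,5); cv2.imwrite('pics/full3.png',im['color'])
print(read_state()['position'])
E
```

```text
[ 402.36790867 -152.72349375  207.27136767]
```

View pics/d3.png

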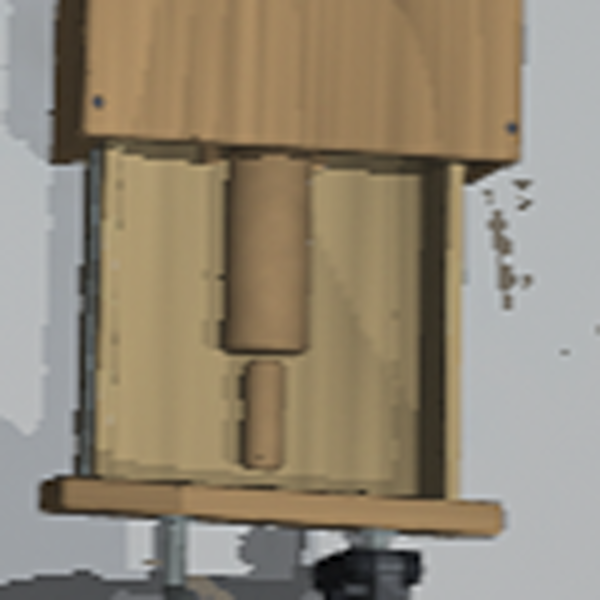

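The drawer is open. The barrel's axis runs from (266,345) to (271,165) in the crop, the near grip's tip is at (262,467), and the panel's inner edge is at about (262,487).

```bash
python3 - <<'E'
from h import *
im=get_image('top'); px=lambda a:np.array(a)/5+[400,200]
M=R.from_euler('z',-CY).as_matrix()[:2,:2]
for n,q,z in[('barrel near',(266,350),40),('barrel far',(271,165),37),('grip tip',(262,467),40),('lip',(262,487),74),('lipL',(75,480),74),('lipR',(500,502),74),('caseL',(84,136),94),('caseR',(520,162),94)]:
    w=ray(im,px(q),z)[:2]; print(n,w.round(1),'chest',(M@(w-C)).round(1))
E
```

```text
barrel near [ 560.8 -184.5] chest [-216.5    1.6]
barrel far [ 646.9 -193. ] chest [-129.9    0.2]
grip tip [ 507.5 -179.3] chest [-270.     2.4]
lip [ 497.6 -170.2] chest [-280.6   10.7]
lipL [502.8 -87.4] chest [-282.2   93.6]
lipR [ 488.4 -275.3] chest [-281.2  -94.9]
caseL [654.  -95.7] chest [-130.8   97.7]
caseR [ 637.5 -288.9] chest [-131.4  -96.2]
```

```bash
python3 - <<'E'
from h import *
g=chest(-196,1.2); print(g)
row([*g,130],tool(-3.223)); row([*g,36],tool(-3.223))
E
```

```text
[ 581.15687261 -186.55003744]
turn [-0.011  0.011  1.568] shift [  18.6 -179.1   77.5] n>= 8.4
turn [-0.011  0.011  1.568] shift [  18.6 -177.8  171.5] n>= 8.4
```

Request:
carry_out:
  motion:
    - [0, 0, 0.17, 2, -20, 0, 0.6]
    - [0, 0, 0.34, 4, -40, 0, 0.6]
    - [0, 0, 0.51, 6, -60, 0, 0.6]
    - [0, 0, 0.68, 8, -80, 0, 0.6]
    - [0, 0, 0.85, 10, -100, 10, 0.6]

```text
clock: 4.35
position: [501.9, -172.0, 190.1]
ee_rot: [-0.31, 0.951, -0.001, 0.002]
contact_force: [1.1, 0.1, -0.4]
gripper_width: 68.5
grasp_force: 0.0
```

```bash
python3 - <<'E'
from h import *
g=chest(-196,1.2); row([*g,130],tool(-3.223)); print(read_state()['position'],read_state()['gripper_width'])
E
```

```text
turn [-0.002  0.004  0.711] shift [-55.3 -58.3  60.5] n>= 3.8
[ 501.91608319 -171.95421902  190.12377432] 68.47160026924159
```

Request:
carry_out:
  motion:
    - [0, 0, 0.16, -14, -15, 15, 0.6]
    - [0, 0, 0.32, -28, -30, 30, 0.6]
    - [0, 0, 0.5, -42, -45, 45, 0.6]
    - [0, 0, 0.71, -55, -58, 60, 0.6]
    - [0, 0, 0.71, -55, -58, 60, 0.6]

```text
clock: 4.97
position: [579.4, -185.8, 127.7]
ee_rot: [0.038, 0.999, -0.0, -0.001]
contact_force: [-0.6, -0.1, -0.2]
gripper_width: 68.2
grasp_force: 0.0
```

```bash
python3 - <<'E'
from h import *
g=chest(-196,1.2); row([*g,36],tool(-3.223)); print(read_state()['joints'])
im=get_image('top'); crop(im,'d4.png',400,200,520,320,5); 
E
```

```text
turn [-0.    -0.001  0.006] shift [-1.9 -0.6 91.7] n>= 1.5
[-4.44755632e-02  4.61418671e-01 -1.88040671e-01  2.29807627e-04
 -9.22448984e-01 -1.60163873e+00]
```

Request:
carry_out:
  motion:
    - [0, 0, 0, -2, -1, 40, 0.6]
    - [0, 0, 0, -2, -1, 75, 0.6]
    - [0, 0, 0, -2, -1, 91, 0.6]
    - [0, 0, 0, -2, -1, 91, 0.6]

```text
clock: 5.52
position: [580.7, -186.7, 37.4]
ee_rot: [0.037, 0.999, -0.0, -0.0]
contact_force: [0.8, -0.6, 0.9]
gripper_width: 68.4
grasp_force: 0.0
```

Request:
carry_out:
  motion:
    - [0, 0, 0, 0, 0, 0, 0]
    - [0, 0, 0, 0, 0, 0, -1]
    - [0, 0, 0, 0, 0, 0, -1]
    - [0, 0, 0, 0, 0, 0, -1]

```text
clock: 6.02
position: [582.3, -186.9, 39.4]
ee_rot: [0.037, 0.999, -0.0, 0.002]
contact_force: [-0.7, 0.8, 5.9]
gripper_width: 36.3
grasp_force: 59.9
```

Request:
carry_out:
  motion:
    - [0, 0, 0, 0, 0, -4, -1]
    - [0, 0.09, 0, 2, 0, -14, -1]
    - [0, 0.18, 0, 5, 0, -25, -1]
    - [0, 0.27, 0, 7, 0, -36, -1]
    - [0, 0.35, 0, 9, 0, -46, -1]

```text
clock: 6.65
position: [571.9, -185.8, 83.4]
ee_rot: [0.037, 0.984, 0.007, -0.175]
contact_force: [0.4, 0.2, -1.0]
gripper_width: 36.0
grasp_force: 59.9
```

```bash
python3 - <<'E'
from h import *
s=read_state();M=R.from_euler('z',-CY).as_matrix()[:2,:2]
print(R.from_quat(s['ee_rot']).as_matrix().round(3),M@(s['position'][:2]-C),s['grasp_force'])
im=get_image('side'); crop(im,'s5.png',230,100,410,220,4)
E
```

```text
[[-0.936  0.075 -0.345]
 [ 0.071  0.997  0.026]
 [ 0.346  0.    -0.938]] [-205.28355752    1.15286842] 59.89345908164978
```

View pics/s5.png

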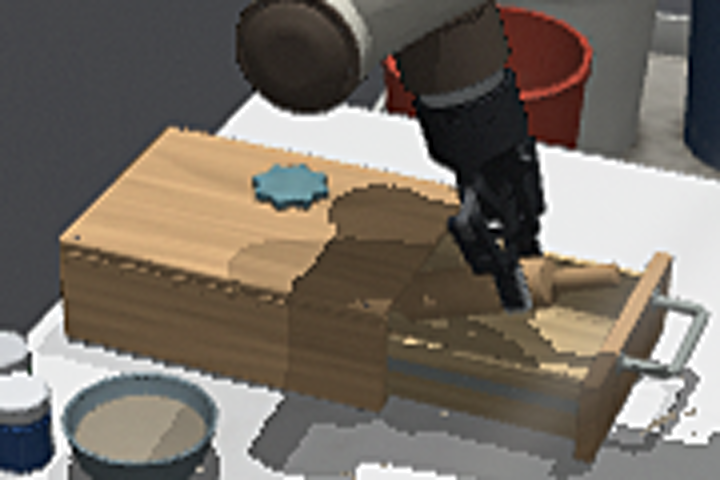

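The roller is tipped in the grip, with its near tip at crop (618,275). I'll check this against the expected geometry.

```bash
python3 - <<'E'
from h import *
im=get_image('side'); s=read_state(); Rt=R.from_quat(s['ee_rot'])
for x in(24,74):
    print(x,(proj(im,s['position']+Rt.apply([x,0,2]))-[230,100])*4)
E
```

```text
24 [[549.60553787 273.35600216]]
74 [[612.6232649 266.4947163]]
```

Request:
carry_out:
  motion:
    - [0, 0, 0, 12, 0, 1, -1]
    - [0, 0, 0, 32, 0, 2, -1]
    - [0, 0, 0, 60, 0, 1, -1]
    - [0, 0, 0, 95, 0, 0, -1]
    - [0, 0, 0, 130, 0, 0, -1]

```text
clock: 7.38
position: [447.5, -176.6, 128.2]
ee_rot: [0.037, 0.984, 0.007, -0.174]
contact_force: [0.9, -0.2, -1.5]
gripper_width: 36.2
grasp_force: 59.9
```

```bash
python3 - <<'E'
from h import *
p=read_state()['position']; row(p+[0,0,110],tool(-3.223))
im=get_image('side'); crop(im,'s6.png',230,80,430,230,4)
E
```

```text
turn [-0.001 -0.35   0.006] shift [  37.7    0.  -103.3] n>= 1.9
```

View pics/s6.png

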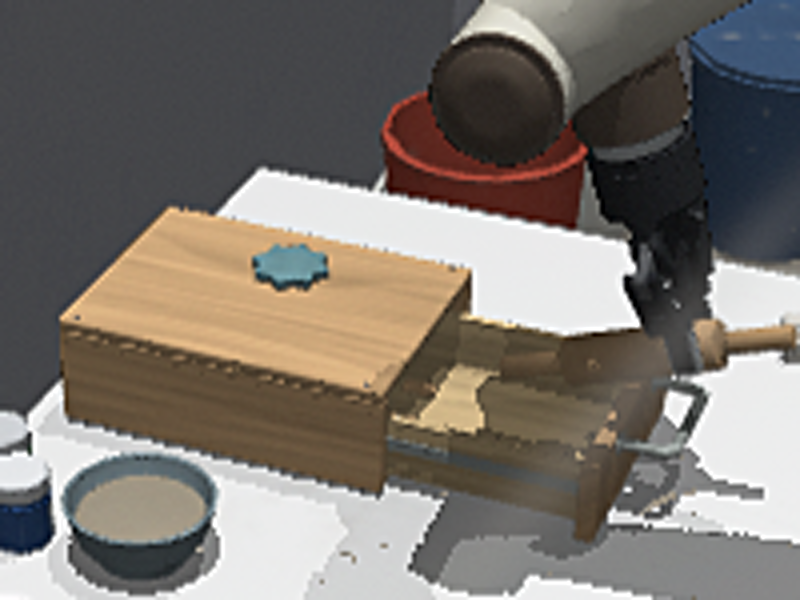

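The roller is clear of the case, with its far tip at about (505,362). Next I lift it straight up and level it.

Request:
carry_out:
  motion:
    - [0, 0, 0, 14, 0, -37, -1]
    - [0, -0.08, 0, 24, 0, -65, -1]
    - [0, -0.2, 0, 32, 0, -87, -1]
    - [0, -0.35, 0, 38, 0, -103, -1]
    - [0, -0.35, 0, 38, 0, -103, -1]

```text
clock: 8.05
position: [447.2, -176.7, 239.5]
ee_rot: [0.038, 0.999, 0.0, 0.002]
contact_force: [0.2, 0.2, -1.0]
gripper_width: 36.3
grasp_force: 60.2
```

```bash
python3 - <<'E'
from h import *
# roller mid is 36 along tool -x from TCP; final tool x yaw = -0.253+pi/2 + pi
y=-0.253-np.pi/2; B=np.array([558.1,208.0]); t=B+36*np.array([np.cos(y),np.sin(y)])
print(t,read_state()['position']); row([*t,170],tool(y)); row([*t,93],tool(y))
E
```

```text
[549.08885516 173.14602937] [ 447.22249026 -176.6739071   239.534352  ]
turn [-0.002  0.003 -1.393] shift [-74.9 356.5  70. ] n>= 7.5
turn [-0.002  0.003 -1.393] shift [-74.6 356.4 147. ] n>= 7.5
```

Request:
carry_out:
  motion:
    - [0, 0, -0.14, -8, 36, 0, -1]
    - [0, 0, -0.28, -15, 72, 0, -1]
    - [0, 0, -0.42, -22, 108, 0, -1]
    - [0, 0, -0.56, -30, 144, 5, -1]
    - [0, 0, -0.7, -37, 180, 10, -1]

```text
clock: 8.68
position: [499.7, 1.0, 226.1]
ee_rot: [-0.309, 0.951, 0.0, -0.002]
contact_force: [-0.1, 0.7, -1.4]
gripper_width: 35.9
grasp_force: 60.5
```

```bash
python3 - <<'E'
from h import *
y=-0.253-np.pi/2
row([549.1,173.1,170],tool(y)); print(read_state()['position'])
E
```

```text
turn [ 0.003 -0.003 -0.688] shift [-141.4  110.    55.8] n>= 3.7
[499.72837978   0.95008646 226.08798777]
```

Request:
carry_out:
  motion:
    - [0, 0, -0.14, -28, 22, 11, -1]
    - [0, 0, -0.28, -56, 44, 22, -1]
    - [0, 0, -0.42, -84, 66, 33, -1]
    - [0, 0, -0.56, -113, 88, 45, -1]
    - [0, 0, -0.69, -141, 110, 56, -1]

```text
clock: 9.3
position: [549.7, 172.3, 169.4]
ee_rot: [-0.613, 0.79, 0.0, -0.002]
contact_force: [0.0, 0.2, -0.9]
gripper_width: 36.2
grasp_force: 60.5
```

```bash
python3 - <<'E'
from h import *
y=-0.253-np.pi/2
row([549.1,173.1,93],tool(y)); print(read_state()['position'])
im=get_image('side'); crop(im,'s7.png',230,130,430,280,4); im=get_image('top'); cv2.imwrite('pics/t7.png',im['color'])
s=read_state();Rt=R.from_quat(s['ee_rot']); ims=get_image('side')
for x in(78,24,-96,-150): print(x,((proj(ims,s['position']+Rt.apply([x,0,2]))-[230,130])*4).round(),proj(im,s['position']+Rt.apply([x,0,2])).round(1))
E
```

```text
turn [ 0.003 -0.003  0.001] shift [-0.8  0.5 76.4] n>= 1.2
[549.68873214 172.32512364 169.44924887]
78 [[488. 284.]] [[332.4 283.4]]
24 [[445. 328.]] [[306.9 277.5]]
-96 [[342. 435.]] [[250.4 264.4]]
-150 [[291. 488.]] [[225.1 258.5]]
```

View pics/s7.png

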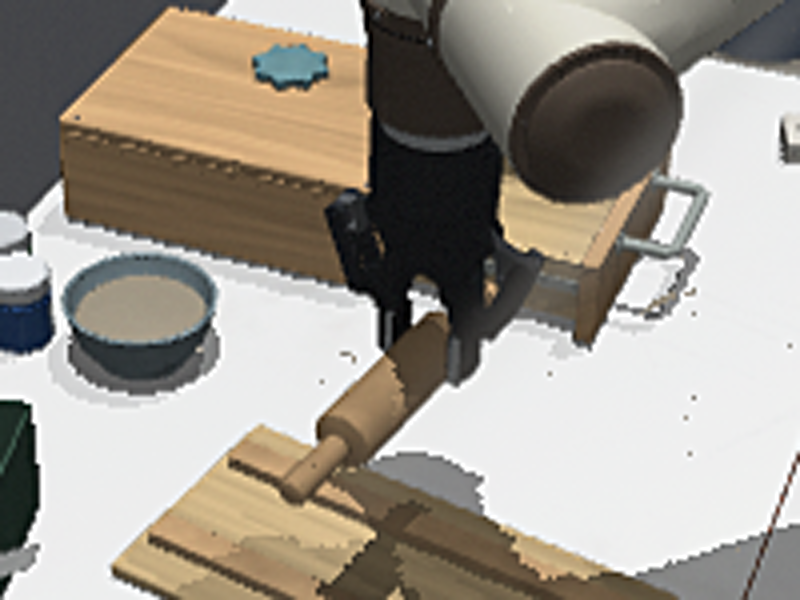

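The roller's free tip at (292,490) and barrel end near (338,436) match the prediction, so it is level and on line. I lower it now.

Request:
carry_out:
  motion:
    - [0, 0, 0, 0, 0, 25, -1]
    - [0, 0, 0, 0, 0, 52, -1]
    - [0, 0, 0, -1, 0, 70, -1]
    - [0, 0, 0, -1, 0, 75, -1]
    - [0, 0, 0, -1, 0, 75, -1]

```text
clock: 10.07
position: [550.5, 172.0, 96.7]
ee_rot: [-0.611, 0.792, -0.0, -0.0]
contact_force: [-0.3, -0.3, -1.2]
gripper_width: 36.3
grasp_force: 60.4
```

Request:
carry_out:
  motion:
    - [0, 0, 0, 0, 0, 0, -1]
    - [0, 0, 0, 0, 0, 0, -1]
    - [0, 0, 0, 0, 0, 0, -1]
    - [0, 0, 0, 0, 0, 0, -1]

```text
clock: 10.58
position: [550.6, 172.6, 96.9]
ee_rot: [-0.611, 0.792, -0.0, 0.0]
contact_force: [0.9, 1.1, -1.0]
gripper_width: 36.1
grasp_force: 60.4
```

```bash
python3 - <<'E'
from h import *
im=get_image('top'); crop(im,'t8.png',210,190,370,360,3.5)
s=read_state();Rt=R.from_quat(s['ee_rot']); i2=get_image('side'); crop(i2,'s8.png',230,180,430,330,4)
for x in(78,-36,-150): print(x,((proj(im,s['position']+Rt.apply([x,0,2]))-[210,190])*3.5).round(),((proj(i2,s['position']+Rt.apply([x,0,2]))-[230,180])*4).round(),s['position']+Rt.apply([x,0,2]))
E
```

```text
78 [[426. 332.]] [[482. 174.]] [530.89191     97.16616905  94.83383311]
-36 [[249. 290.]] [[391. 271.]] [559.7515791  207.45269994  94.85840775]
-150 [[ 73. 249.]] [[290. 379.]] [588.61124819 317.73923083  94.88298239]
```

View pics/t8.png

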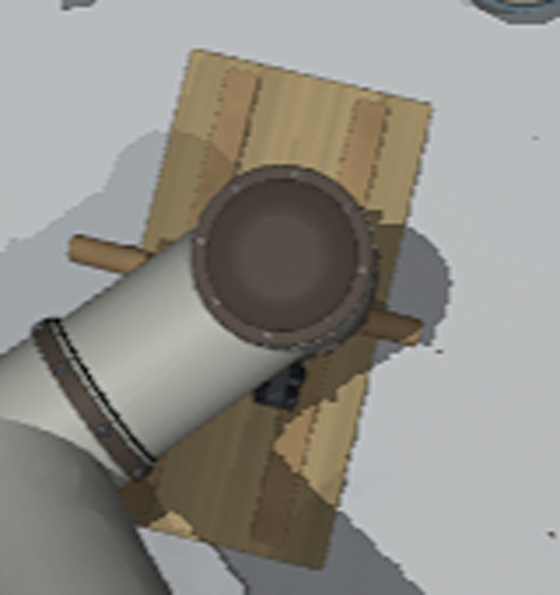

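View pics/s8.png

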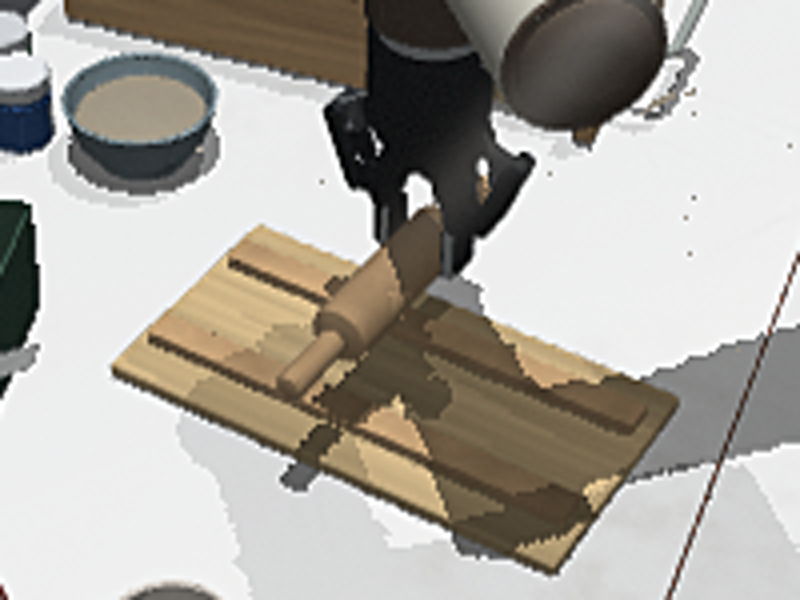

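The top view shows the roller's tips at (72,248) and (420,333), as predicted and crosswise over the board's middle. The side view shows it level, clear of the sticks and still in the fingers, so I'm handing it in.

```bash
python3 -c "
from bench import *
print(job_done())"
```

```text
the job is handed in; nothing more can be done
None
```

The drawer is open to its stop, and the roller is out and held level and crosswise over the middle of the guide sticks, about 5 cm clear by my measurements. I handed the job in at about 11 s; no verdict came back.

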